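# Slide the top well plate off the stack onto the loading stage

### The arm

A 6-joint arm with a two-finger parallel gripper is mounted at the origin on a cart in front of the work surface, level with it; the furniture and walls round the work are solid. World frame = base frame: x ahead of the robot, y to its left, z up, the work surface at z = 0. Lengths are in m, angles in rad, forces in N, time in s.
With the tool pointing down it reaches from about 0.3 to 0.875 m from the base axis. Payload 6.4 kg.
Tool frame: the origin (TCP) lies where the fingers leave the gripper's body, on its centre line; the fingertips stand 64 mm ahead of it and the grasp point (between the pads) lies 45 mm ahead of it; x points along the fingers, y is the direction in which the jaws open and shut, and the axes are right-handed (so a half turn about x gives the same grasp; the last joint's range is limited). The gripper opens to 88 mm and grips with 3 to 60 N. Pads are 18 mm wide; open, the fingers measure 123 mm over their backs; the gripper's body (75 mm by 187 mm) begins 45 mm behind the grasp point.
Start: joints at [-1.391, 0.181, 1.607, -0, 1.354, -0.206], TCP at [0.216, -0.533, 0.303] pointing down, gripper open.
Joint ranges: [-2.99, 2.99], [-0.89, 2.07], [0.3, 2.58], [-1.14, 4.28], [0, 2.63], [-3.12, 3.12]. Speed limits (rad/s): [2.57, 2.57, 3.01, 3.14, 3.14, 3.14].

### API

Orientations are given as a unit quaternion [x, y, z, w].
In Python, from bench import r gives the robot as it stands. The module is installed in compiled form; this text tells all that it offers.
- The arm moves only by the shell command python3 -m crank 'ROWS'. ROWS is JSON, a list that holds one entry, the list of rows, each a list of 7 numbers: the turn, a rotation vector about the tool's x, y, z in rad, then the shift along the tool's x, y, z in m, then the closure, from 0 (fully open) to 1 (shut). In form: [[[ax, ay, az, dx, dy, dz, grip], ...]]. A call has 1 to 8 rows; each row shifts and turns the commanded pose from where the row before left it, along the tool's axes as they then stand; what a row does not reach is not made up. A row lasts 1/8 s, in which the tool goes at most 62.5 mm and 10.7 degrees, less where a joint would pass 70% of its speed; a pose out of reach is approached as far as the arm can. A call is refused whole if a number of a shift passes 0.0625 or a number of a turn 0.188, either way. A call with a gripper value outside its range is refused whole. The fingers move at their own pace and stop on an object; the grip force is fixed at half the most. Time passes only in rows, so rows that do not move let the fingers close. It gives the time, the measured TCP pose, the force and the opening at its end, in the units of the state.
- r.observe(): the state, without advancing time (a new reading comes with each control period).
- r.capture(name): name is "side" or "top" or "wrist"; returns (picture, depth): 384x512x3 uint8, red, green, blue; 384x512 float32, m along the optical axis (not along the pixel's ray), 0 where there is no reading.
- r.get_calibration(name): a dict with "mtx" (3x3 intrinsics, pixels), "extrinsics" (4x4, takes a point from camera to world coordinates). Camera axes: x right, y down, z forward; pixel columns grow to the right and rows downward; lengths in m; the calibration is good to about 2 mm. A picture is of the moment at which its call begins: read the wrist's pose just before it. get_calibration takes no time and is no camera call; for the wrist camera it gives the pose at the moment of the call.
- r.sign_off(): hands the job in, once; it reports no verdict.
The state is a dict: "t": time; "joints": joint angles; "joint_vel": joint speeds; "joint_torque": joint torques, N m; "tcp_pos": TCP position; "eef_rot": TCP orientation; "force": force on the tool from outside, world axes, zero at the start; "wrist_torque": the same for the moment, N m; "width": finger opening in m.
Only numpy, scipy, OpenCV 4.12 (cv2) and the standard library are available. Lean on these libraries where they do the work, as an engineer would, in place of code of your own. Each camera call takes 0.05 s, during which the arm holds its last target.

### The job

Load one plate onto the stage: pull the bolt fully back, slide the top plate of the stack sideways onto the stage until it is fully home against the end stop, then push the bolt fully shut behind it. Slide the plate, keeping it flat and never lifting it, and leave the plates below it and the other things on the bench where they are.

Things in the scene. Friction and masses are not known exactly. Their poses are not given: they have to be found in the camera images.
- stand: Fixed plate-loading stand: grey base plate 132 x 346 x 6 mm with a raised aluminium stage. Origin on the bench, at the underside; z up, y along its length, centre line at x = 0. The stack stands on the 6 mm base at about y = +88 mm; the top plate is slid along -y onto the stage. Stage top: 44.5 mm above the bench, 1.5 mm below the underside of the top plate on the stack.
- mouth (a point): Middle of the stage's edge toward the stack (stand y = +8 mm), at stage height; the gap to the stack is about 15 mm. Two rails 12 mm high along the stage leave 95 mm between them (x = -47.5 to +47.5 mm), flared to about 108 mm at this mouth. Axes as the stand's.
- seat (a point): Where the centre of the top plate (half-way up) lies when fully home on the centre line: stand y = -98.5 mm, 54.5 mm above the bench. The end stop, 16 mm high, then touches the plate's front end (its face is at stand y = -163 mm). Axes as the stand's.
- bolt (a joint): Flat steel bolt 12 mm wide on the stage at stand y = -23 mm, its top 57 mm above the bench. 0 = shut: the nose reaches from the -x side to x = -18 mm and blocks the plate's way; it slides toward the stand's -x; 0.040 m = fully back, clear of the way. Needs about 1.5 N, stays where left. Shut, it lies 5 mm behind a plate that is home. A saddle over it (x = -61 to -51 mm) is 63 mm high.
- bolt_knob (a point): Centre of the upright black knob on the bolt's outer end, 18 mm in diameter; the straight part runs from 12 mm below to 7 mm above this point (75.5 mm above the bench). Moves with the bolt; shut, it is at x = -78, y = -23 mm of the stand. Free space for a finger on both sides along the stand's y.
- plate_top_centre (a point): Centre (half-way up) of the top plate of the stack: clear plastic 12-well plate with lid (one piece), 129 x 87 x 20 mm, about 0.09 kg, too wide to grasp. Its own x axis is the long one, nearly along the stand's y (a few mm and degrees out of line). The 87 mm end face turned away from the stage is the one to push, well above its lower edge, which lies on the next plate.
- plate_mid_centre (a point): Centre (half-way up) of the second plate, the same kind, directly under the top one; loose; it must stay.
- plate_low_centre (a point): Centre (half-way up) of the lowest plate, the same kind, on the stand's base; loose; it must stay.
- timer_centre (a point): Centre of a loose white bench timer, 66 x 66 x 18 mm; bystander.
- beaker_centre (a point): Centre of a loose clear beaker, 45 mm in diameter, 59 mm high; bystander.
- petri_dish_centre (a point): Centre of a loose lidded petri dish, 59 mm across, 15 mm high; bystander.
Not all that is in view belongs to the job. What is shaped like the part that bears plate_top_centre but orange is not meant.

How it is judged:
On the way, in this order (a step that is already met when the one before it is completed fails the run):
1. the bolt is drawn back (value of joint bolt above 0.03 m), for 0.1 s.
2. the top plate lies flat on the stage, home against the end stop (y of plate_top_centre in the frame of seat between -0.004 and 0.005 m and x of plate_top_centre in the frame of seat between -0.006 and 0.006 m and z of plate_top_centre in the frame of seat between -0.003 and 0.003 m and angle between plate_top_centre's own z axis and vertical below 0.04 rad), for 0.2 s.
3. the bolt is shut behind the plate (value of joint bolt below 0.006 m), for 0.2 s.
At the end, for the whole second after the job is handed in: The top plate rests flat on the stage, within 5 mm of the end stop and 6 mm of the centre line; the bolt is shut behind it to within 6 mm; the two lower plates lie within 8 mm of where they were (all of step 2 and distance of each of plate_mid_centre, plate_low_centre from where it was at the start of the episode below 0.008 m and value of joint bolt below 0.006 m and linear speed of plate_top below 0.02 m/s); the robot touches nothing.
It fails at once if a lower plate was shifted by more than 12 mm (distance of any of plate_mid_centre, plate_low_centre from where it was at the start of the episode above 0.012 m).
It fails at once if the top plate was lifted (over 10 mm above its place on the stack) (z of plate_top_centre in the frame of stand above 0.066 m).
It fails at once if the top plate was tipped by more than 0.15 rad (angle between plate_top_centre's own z axis and vertical above 0.15 rad).
It fails at once if a bystander was pushed away by more than 30 mm (distance of any of timer_centre, beaker_centre, petri_dish_centre from where it was at the start of the episode above 0.03 m).
It also fails if it takes over 61 s, if anything falls off the work surface, if the arm or the gripper's body presses on something with over 40 N, if the wrist force passes 120 N, or if a joint passes its speed limit or range.

## Working session

There is one attempt and no reset: what is moved stays moved. The work goes in short steps, Python scripts to look and compute and a shell command to move; the robot and the scene stay as the last step left them, time stands still between calls to the robot, and variables do not carry over. Pictures are saved under pics/ and viewed, and the job is handed in when it is done.

```bash
mkdir -p pics
python3 - <<'E'
from bench import r
import cv2,numpy as np
print(r.observe())
for n in("side","top"):
    p,d=r.capture(n); np.save(f"pics/{n}_d0.npy",d); cv2.imwrite(f"pics/{n}0.png",cv2.cvtColor(p,cv2.COLOR_RGB2BGR))
    c=r.get_calibration(n); print(n,c["mtx"].tolist(),np.round(c["extrinsics"],4).tolist())
E
```

```text
{'t': 0.0, 'joints': array([-1.39130576e+00,  1.81532280e-01,  1.60796919e+00, -1.14233516e-05,
        1.35382429e+00, -2.06271836e-01]), 'joint_vel': array([-0.0007599 , -0.00058783, -0.00039935, -0.00092879, -0.00123148,
       -0.00177023]), 'joint_torque': array([-6.85185005e-04, -4.33863795e+01, -3.41853225e+01,  7.03658047e-02,
        3.88075167e-02, -1.33017679e-04]), 'tcp_pos': array([ 0.21630486, -0.53231114,  0.30183374]), 'eef_rot': array([ 0.69399804,  0.13615705, -0.69398952,  0.13493156]), 'force': array([-0.75956363,  0.16348481, -0.0864333 ]), 'wrist_torque': array([-0.03973436,  0.01522703, -0.0018001 ]), 'width': 0.08803846298456906}
side [[386.06012976762975, 0.0, 257.77867995041686], [0.0, 386.06012976762975, 202.29320551065754], [0.0, 0.0, 1.0]] [[-0.9998, -0.0149, -0.0153, 0.5273], [0.0045, 0.5541, -0.8324, 0.8913], [0.0209, -0.8323, -0.5539, 0.6341], [0.0, 0.0, 0.0, 1.0]]
top [[396.8740489804519, 0.0, 259.86172040966915], [0.0, 396.8740489804519, 190.82739874958978], [0.0, 0.0, 1.0]] [[0.0219, -0.9991, 0.0362, 0.4625], [-0.9997, -0.0224, -0.0141, 0.0433], [0.0148, -0.0359, -0.9992, 1.1591], [0.0, 0.0, 0.0, 1.0]]
```

View pics/top0.png

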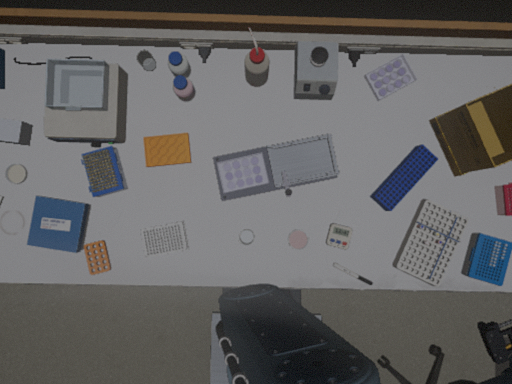

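View pics/side0.png

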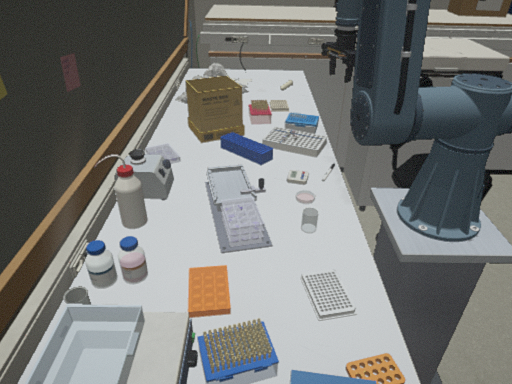

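The top view shows the stand with a clear plate stack at about (242,172), the stage at (303,160), and the bolt knob at (289,192). The beaker is near (247,237), the petri dish at (298,239) and the timer at (340,236). Other plate-like things are the orange one at (167,150), which is excluded, and a lone plate at (390,76), which isn't on the stand. I'll confirm with an enlarged crop.

Run:
```python
import cv2,numpy as np
t=cv2.imread("pics/top0.png"); cv2.imwrite("pics/topc.png",cv2.resize(t[125:210,205:345],None,fx=5.6,fy=5.6,interpolation=cv2.INTER_CUBIC))
t=cv2.imread("pics/side0.png"); cv2.imwrite("pics/sidec.png",cv2.resize(t[155:260,195:280],None,fx=5.6,fy=5.6,interpolation=cv2.INTER_CUBIC))
```

```text
(no output)
```

View pics/topc.png

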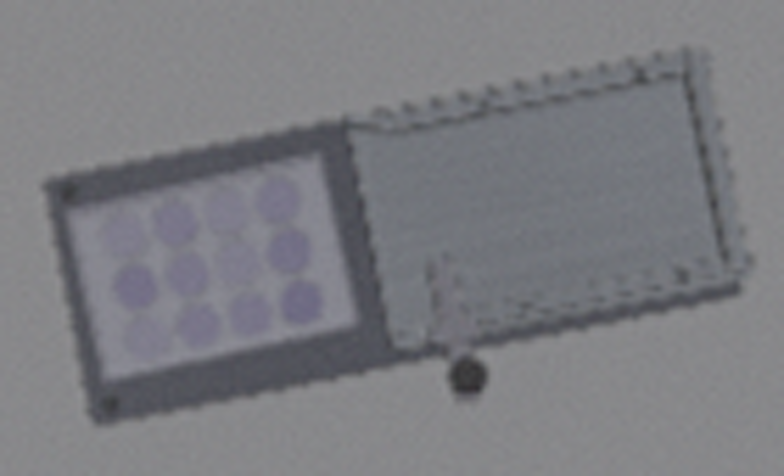

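View pics/sidec.png

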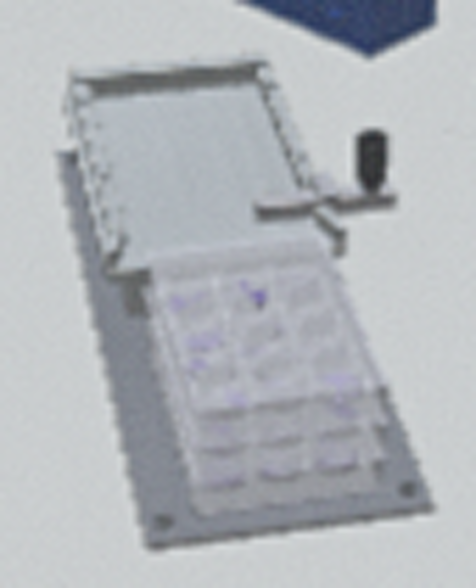

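The crops confirm it: the clear stack of three sits on the grey base, and its top-plate corners in the top crop are about (68,205), (322,152), (358,327) and (105,380). The knob is at (467,375). Next I'll cast these onto planes.

```bash
cat > h.py <<'E'
import numpy as np
from bench import r
def ray(n,px,z,c=None):
    c=c or r.get_calibration(n); K=c["mtx"];E=c["extrinsics"]
    px=np.atleast_2d(px).astype(float)
    d=np.c_[(px[:,0]-K[0,2])/K[0,0],(px[:,1]-K[1,2])/K[1,1],np.ones(len(px))]@E[:3,:3].T
    o=E[:3,3]; return o+d*((z-o[2])/d[:,2])[:,None]
E
python3 - <<'E'
from h import *
f=lambda p:np.array(p)/5.6-.4+np.array([205,125])
g=lambda p:np.array(p)/5.6-.4+np.array([195,155])
b=ray("top",f([(45,183),(97,423),(740,290)]),.006); print("base",b.round(4).tolist())
v=b[2]-b[1]; print(np.linalg.norm(v),np.linalg.norm(b[1]-b[0]),"yaw of stand +y from world y",np.degrees(np.arctan2(v[0],-v[1])))
q=ray("top",f([(68,205),(322,152),(358,327),(105,380)]),.066); print("plate",q.round(4).tolist(),q.mean(0),[np.linalg.norm(q[i]-q[(i+1)%4]) for i in range(4)])
for i,j in((0,1),(3,2)):
  v=q[j]-q[i];print(np.degrees(np.arctan2(v[0],-v[1])))
print("knob",ray("top",f([(467,375)]),.0825))
b=ray("side",g([(150,550),(433,510)]),.006); print("side base near corners",b.round(4).tolist())
print("side knob top",ray("side",g([(372,135)]),.0825), "plate nearside corners",ray("side",g([(192,418),(385,388)]),.066))
E
```

```text
base [[0.5989, 0.1667, 0.006], [0.4748, 0.1366, 0.006], [0.5515, -0.1964, 0.006]]
0.34170618153583837 0.12772038303714767 yaw of stand +y from world y 12.970273763124606
plate [[0.5812, 0.1487, 0.066], [0.6104, 0.0241, 0.066], [0.5243, 0.0045, 0.066], [0.4954, 0.1283, 0.066]] [0.55283674 0.07642274 0.066     ] [np.float64(0.1279513529501414), np.float64(0.08834678747003201), np.float64(0.12713931164882164), np.float64(0.08822131589787446)]
13.194492031966142
13.138620294731037
knob [[ 0.50124215 -0.04828724  0.0825    ]]
side base near corners [[0.6001, 0.1729, 0.006], [0.4753, 0.1434, 0.006]]
side knob top [[ 0.50228579 -0.05884446  0.0825    ]] plate nearside corners [[0.58145591 0.15606377 0.066     ]
 [0.49838048 0.13273945 0.066     ]]
```

Run:
```python
from h import *
from scipy.spatial.transform import Rotation as R
s=r.observe(); T=R.from_quat(s["eef_rot"]).as_matrix(); print(T.round(3))
E=r.get_calibration("wrist")["extrinsics"]; print("cam in tool",(T.T@(E[:3,3]-s["tcp_pos"])).round(3)); print((T.T@E[:3,:3]).round(3)); print(r.get_calibration("wrist")["mtx"])
```

```text
[[-0.     0.376 -0.926]
 [ 0.001 -0.926 -0.376]
 [-1.    -0.001 -0.   ]]
cam in tool [-0.083 -0.    -0.084]
[[ 0.001 -0.319  0.948]
 [ 1.     0.001 -0.001]
 [-0.001  0.948  0.319]]
[[275.7355647    0.         258.07821145]
 [  0.         275.7355647  190.7973911 ]
 [  0.           0.           1.        ]]
```

```bash
python3 -m crank '[[[0.159,0,0,0,0,0,0],[0,0,0,0,-0.035,-0.0307,0],[0,0,0,0,-0.035,-0.0307,0],[0,0,0,0,-0.035,-0.0307,0],[0,0,0,0,-0.035,-0.0307,0],[0,0,0,0,-0.035,-0.0307,0],[0,0,0,0,-0.035,-0.0307,0],[0,0,0,0,-0.035,-0.0307,0]]]'
python3 -m crank '[[[0,0,0,0,-0.035,-0.0307,0],[0,0,0,0,-0.035,-0.0307,0],[0,0,0,0,-0.035,-0.0307,0],[0,0,0,0,-0.035,-0.0307,0],[0,0,0,0,-0.035,-0.0307,0],[0,0,0,0,0,0,0],[0,0,0,0,0,0,0]]]'
python3 - <<'E'
from h import *
import cv2,pickle
print(r.observe()["tcp_pos"],r.observe()["eef_rot"])
c=r.get_calibration("wrist"); p,d=r.capture("wrist"); pickle.dump((c,p,d),open("pics/w1.pkl","wb"))
cv2.imwrite("pics/w1.png",cv2.cvtColor(p,cv2.COLOR_RGB2BGR)[:, :])
E
```

```text
t: 1.1
tcp_pos: [0.371, -0.2442, 0.3025]
eef_rot: [-0.703, -0.08, 0.703, -0.08]
force: [0.7, -0.3, 0.2]
width: 0.0882
t: 1.98
tcp_pos: [0.4805, -0.0409, 0.3023]
eef_rot: [-0.702, -0.08, 0.703, -0.08]
force: [-0.0, 0.9, -0.6]
width: 0.0882
[ 0.48052118 -0.04087367  0.30232357] [-0.70216928 -0.08022792  0.70290174 -0.0803177 ]
```

View pics/w1.png

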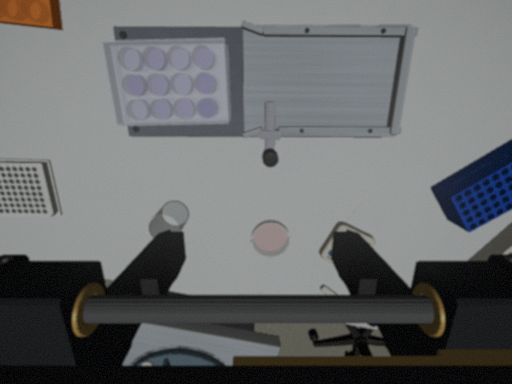

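The wrist view shows the knob top at about (270,157), the stack at (168,82), the stage at (325,80), the beaker at (170,215), the petri dish at (270,237) and the timer at (347,240). I'll enlarge the stand for pixel accuracy.

Run:
```python
import cv2
t=cv2.imread("pics/w1.png"); 
cv2.imwrite("pics/w1a.png",cv2.resize(t[20:145,100:250],None,fx=4.8,fy=4.8,interpolation=cv2.INTER_CUBIC))
cv2.imwrite("pics/w1b.png",cv2.resize(t[20:175,240:420],None,fx=3.8,fy=3.8,interpolation=cv2.INTER_CUBIC))
```

```text
(no output)
```

View pics/w1a.png

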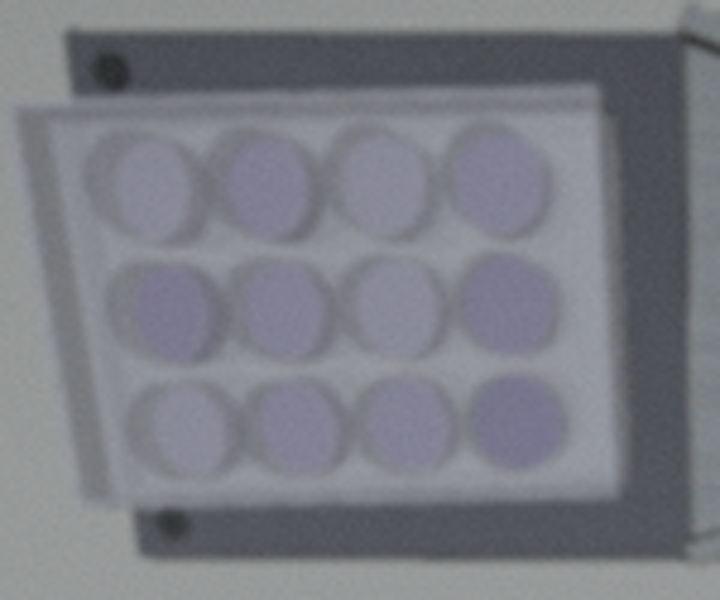

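View pics/w1b.png

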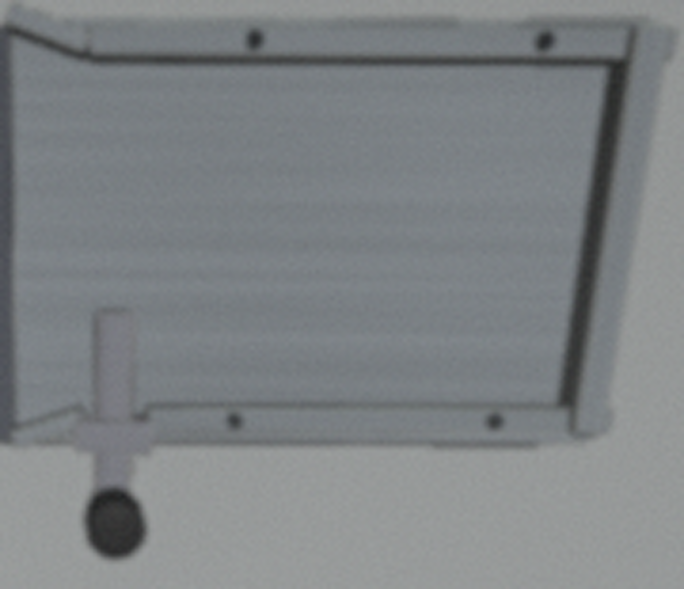

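Run:
```python
from h import *
import pickle
c=pickle.load(open("pics/w1.pkl","rb"))[0]
f=lambda p:np.array(p)/4.8-.4+np.array([100,20])
g=lambda p:np.array(p)/3.8-.4+np.array([240,20])
W=lambda p,z:ray("wrist",p,z,c)[:,:2]
base=W(f([(68,32),(140,557)]),.006); pl=W(f([(17,107),(600,88),(620,497),(85,503)]),.066)
ru=W(g([(95,58),(612,62)]),.0565); rl=W(g([(150,405),(572,405)]),.0565)
st=W(g([(627,65),(575,405)]),.0605); kn=W(g([(115,520)]),.0825); mo=W(g([(10,100),(12,400)]),.0445); no=W(g([(113,312)]),.057)
a=lambda v:np.degrees(np.arctan2(v[1],v[0]))
print("angles(stand yaw) rails",a(ru[0]-ru[1])-90,a(rl[0]-rl[1])-90,"stop",a(st[0]-st[1]),"mouth",a(mo[0]-mo[1]),"base",a(base[0]-base[1]))
th=np.radians(np.mean([a(ru[0]-ru[1])-90,a(rl[0]-rl[1])-90,a(mo[0]-mo[1]),a(st[0]-st[1])]))
X=np.array([np.cos(th),np.sin(th)]);Y=np.array([-X[1],X[0]])
# origin: x from rails, y from stop and mouth
ox=(np.mean(ru@X)+np.mean(rl@X))/2; oy1=np.mean(st@Y)+.163; oy2=np.mean(mo@Y)-.008; oy3=np.mean(base@Y)-.173
print("th",np.degrees(th),"rail gap",np.mean(ru@X)-np.mean(rl@X),"oy",oy1,oy2,oy3,"ox",ox,np.mean(base@X))
o=ox*X+np.mean([oy1,oy2])*Y; print("origin",o)
S=lambda p:np.c_[(p-o)@X,(p-o)@Y].round(4).tolist()
print("knob",kn,S(kn),"nose",S(no),"pred knob",o-.078*X-.023*Y)
print("plate",S(pl),S(pl.mean(0)[None]), "yaw",a(pl[0]-pl[1])-90,a(pl[3]-pl[2])-90,"sizes",np.linalg.norm(pl[0]-pl[1]),np.linalg.norm(pl[1]-pl[2]))
```

```text
angles(stand yaw) rails 12.656946910423116 13.07102938205928 stop 12.929729827608968 mouth 12.437255345025555 base 12.420481440109054
th 12.77374036627923 rail gap 0.09369576807275593 oy -0.13473983346739274 -0.13486548765437095 -0.1427490564011456 ox 0.5596435573224967 0.5593278107094691
origin [ 0.5755979  -0.00772835]
knob [[ 0.50509918 -0.04788773]] [[-0.0776, -0.0236]] nose [[-0.0201, -0.0229]] pred knob [ 0.50461367 -0.04740503]
plate [[0.0379, 0.1502], [0.0422, 0.0246], [-0.0432, 0.0228], [-0.0453, 0.1487]] [[-0.0021, 0.0866]] yaw 14.70805950773007 13.696221281453361 sizes 0.12569328467174698 0.08542169755073258
```

```bash
python3 -m crank '[[[0,0,0,0,0.012,-0.0224,0],[0,0,0,0.04,0,0,0],[0,0,0,0.04,0,0,0],[0,0,0,0.04,0,0,0],[0,0,0,0,0,0,0],[0,0,0,0,0,0,0]]]'
python3 - <<'E'
from h import *
import cv2,pickle
s=r.observe();print(s["tcp_pos"],s["force"])
c=r.get_calibration("wrist"); p,d=r.capture("wrist"); pickle.dump((c,p,d),open("pics/w2.pkl","wb"))
cv2.imwrite("pics/w2.png",cv2.cvtColor(p,cv2.COLOR_RGB2BGR)[:, :])
E
```

```text
t: 2.78
tcp_pos: [0.506, -0.0484, 0.1842]
eef_rot: [0.703, 0.079, -0.702, 0.08]
force: [0.4, 0.6, -0.2]
width: 0.0881
[ 0.50602486 -0.04839966  0.18415445] [ 0.38479219  0.55707765 -0.18495777]
```

View pics/w2.png

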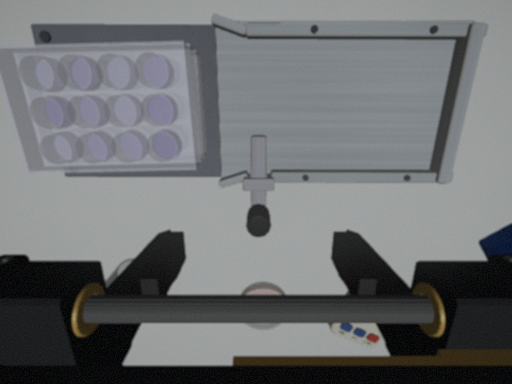

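The knob top at (258,220) is centred between the fingers, and nothing is under the fingertips. Next I'll descend and close on it.

```bash
python3 -m crank '[[[0,0,0,0.03,0,0,0],[0,0,0,0.03,0,0,0],[0,0,0,0,0,0,0],[0,0,0,0,0,0,0.9],[0,0,0,0,0,0,0.9],[0,0,0,0,0,0,0.9],[0,0,0,0,0,0,0.9],[0,0,0,0,0,0,0.9]]]'
```

```text
t: 3.82
tcp_pos: [0.5055, -0.0473, 0.1228]
eef_rot: [0.703, 0.08, -0.703, 0.08]
force: [0.4, -0.1, -0.2]
width: 0.0403
```

```bash
python3 -m crank '[[[0,0,0,0,0,0,0.9],[0,0,0,0,0,0,0.9],[0,0,0,0,0,0,0.9],[0,0,0,0,0,0,0.9],[0,0,0,0,0,0,0.9]]]'
```

```text
t: 4.45
tcp_pos: [0.5058, -0.0483, 0.1227]
eef_rot: [0.703, 0.079, -0.702, 0.081]
force: [0.7, -5.8, -3.1]
width: 0.0168
```

```bash
python3 -m crank '[[[0,0,0,0,0,0.006,0.9],[0,0,0,0,0,0.006,0.9],[0,0,0,0,0,0.006,0.9],[0,0,0,0,0,0.006,0.9],[0,0,0,0,0,0.006,0.9],[0,0,0,0,0,0.005,0.9],[0,0,0,0,0,0,0.9]]]'
```

```text
t: 5.32
tcp_pos: [0.4712, -0.0561, 0.1228]
eef_rot: [0.703, 0.079, -0.703, 0.081]
force: [0.5, -5.9, -3.4]
width: 0.017
```

```bash
python3 -m crank '[[[0,0,0,0,0,0.003,0.9],[0,0,0,0,0,0.002,0.9],[0,0,0,0,0,0,0.9]]]'; python3 -m crank '[[[0,0,0,0,0,0.001,0.9],[0,0,0,0,0,0,0.9]]]'
```

```text
t: 5.7
tcp_pos: [0.4678, -0.0569, 0.1228]
eef_rot: [0.704, 0.079, -0.701, 0.08]
force: [8.2, -2.1, -9.1]
width: 0.0166
t: 5.95
tcp_pos: [0.4676, -0.0569, 0.1229]
eef_rot: [0.705, 0.079, -0.7, 0.08]
force: [12.7, -0.8, -13.1]
width: 0.0167
```

The bolt is at its end: the force rises and about 39 mm was travelled. Next I'll release, rise and check.

```bash
python3 -m crank '[[[0,0,0,0,0,-0.001,0],[0,0,0,0,0,0,0],[0,0,0,0,0,0,0],[0,0,0,0,0,0,0],[0,0,0,0,0,0,0],[0,0,0,0,0,0,0]]]'; python3 -m crank '[[[0,0,0,-0.04,0,0,0],[0,0,0,-0.04,0,0,0],[0,0,0,-0.04,0,0,0],[0,0,0,0,0,0,0],[0,0,0,0,0,0,0]]]'
python3 - <<'E'
from h import *
import cv2,pickle
s=r.observe();print(s["tcp_pos"],s["eef_rot"],s["joints"])
c=r.get_calibration("wrist"); p,d=r.capture("wrist"); pickle.dump((c,p,d),open("pics/w3.pkl","wb"))
cv2.imwrite("pics/w3.png",cv2.cvtColor(p,cv2.COLOR_RGB2BGR)[:, :])
E
```

```text
t: 6.7
tcp_pos: [0.4664, -0.0563, 0.1227]
eef_rot: [-0.703, -0.08, 0.703, -0.08]
force: [-0.1, 0.7, 0.2]
width: 0.0744
t: 7.32
tcp_pos: [0.4661, -0.0562, 0.2421]
eef_rot: [-0.702, -0.08, 0.703, -0.08]
force: [0.1, 0.6, -0.6]
width: 0.0877
[ 0.46609119 -0.05616156  0.24213373] [-0.70237292 -0.08012668  0.70275719 -0.07990201] [-3.73567022e-01  8.24022540e-03  1.92413673e+00  2.83093347e-05
  1.20984465e+00  9.70418760e-01]
```

View pics/w3.png

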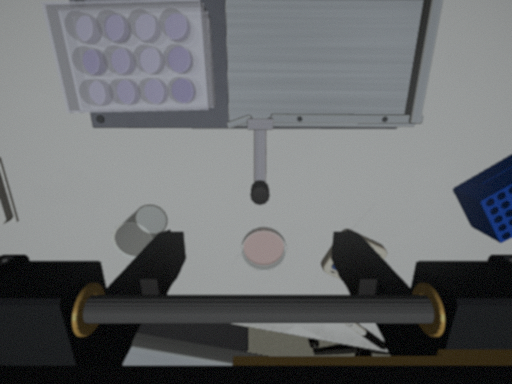

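The bolt is fully back: its nose is inside the saddle at (260,122) and the knob is at (260,190). The stack is unmoved. Next I'll rotate the jaw axis to the stand's x and set the fingers half open.

```bash
python3 -m crank '[[[-0.18,0,0,0,0,0,0.5],[-0.18,0,0,0,0,0,0.5],[-0.18,0,0,0,0,0,0.5],[-0.18,0,0,0,0,0,0.5],[-0.18,0,0,0,0,0,0.5],[-0.18,0,0,0,0,0,0.5],[-0.18,0,0,0,0,0,0.5],[-0.18,0,0,0,0,0,0.5]]]'
python3 -m crank '[[[-0.131,0,0,0,0.029,-0.05,0.5],[0,0,0,0,0.029,-0.05,0.5],[0,0,0,0,0.029,-0.05,0.5],[0,0,0,0,0.029,-0.052,0.5],[0,0,0,0,0,0,0.5],[0,0,0,0,0,0,0.5]]]'
cat > p.py <<'E'
from h import *
from scipy.spatial.transform import Rotation as R
o=np.array([.5756,-.0077]);th=np.radians(12.77);X=np.array([np.cos(th),np.sin(th)]);Y=np.array([-X[1],X[0]])
s=r.observe();T=R.from_quat(s["eef_rot"]).as_matrix()
e=s["tcp_pos"][:2]-o
print("tcp stand x,y,z",(e@X).round(4),(e@Y).round(4),s["tcp_pos"][2].round(4),"tool y yaw rel stand x deg",np.degrees(np.arctan2(T[1,1],T[0,1]))-12.77,"toolx",T[:,0].round(4),"j6",s["joints"][5].round(3),"w",s["width"],"F",s["force"].round(1))
E
python3 p.py
```

```text
t: 8.38
tcp_pos: [0.4656, -0.056, 0.2409]
eef_rot: [0.473, 0.526, -0.474, 0.524]
force: [0.3, 0.8, -0.4]
width: 0.0438
t: 9.12
tcp_pos: [0.5402, 0.1638, 0.241]
eef_rot: [0.439, 0.554, -0.441, 0.553]
force: [-0.2, 1.0, 0.2]
width: 0.0438
tcp stand x,y,z 0.0034 0.1751 0.241 tool y yaw rel stand x deg 0.28574567469630807 toolx [-3.2e-03 -7.0e-04 -1.0e+00] j6 -0.143 w 0.04378694039202593 F [-0.2  1.   0.2]
```

```bash
python3 -m crank '[[[0.005,0,0,0.03,-0.005,-0.006,0.5],[0,0,0,0.03,0,0,0.5],[0,0,0,0,0,0,0.5],[0,0,0,0,0,0,0.5]]]'
python3 p.py
python3 - <<'E'
from h import *
import cv2,pickle
c=r.get_calibration("wrist"); p,d=r.capture("wrist"); pickle.dump((c,p,d),open("pics/w4.pkl","wb"))
cv2.imwrite("pics/w4.png",cv2.cvtColor(p,cv2.COLOR_RGB2BGR)[:, :])
E
```

```text
t: 9.62
tcp_pos: [0.5354, 0.1677, 0.1835]
eef_rot: [0.442, 0.552, -0.442, 0.552]
force: [0.6, -0.9, 0.0]
width: 0.0437
tcp stand x,y,z -0.0005 0.1799 0.1835 tool y yaw rel stand x deg -0.13627866079875517 toolx [ 7.e-04 -0.e+00 -1.e+00] j6 -0.128 w 0.04372362459359188 F [ 0.6 -0.9  0. ]
```

View pics/w4.png

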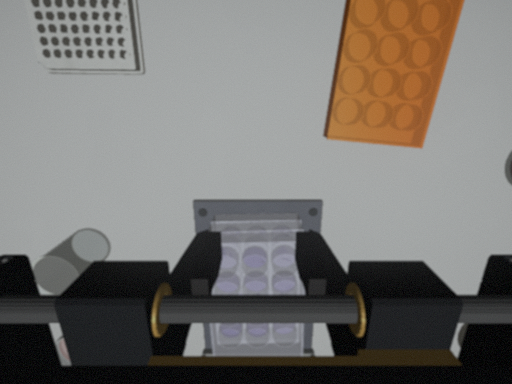

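Run:
```python
import cv2
t=cv2.imread("pics/w4.png"); 
cv2.imwrite("pics/w4a.png",cv2.resize(t[195:295,185:330],None,fx=5.4,fy=5.4,interpolation=cv2.INTER_CUBIC))
```

```text
(no output)
```

View pics/w4a.png

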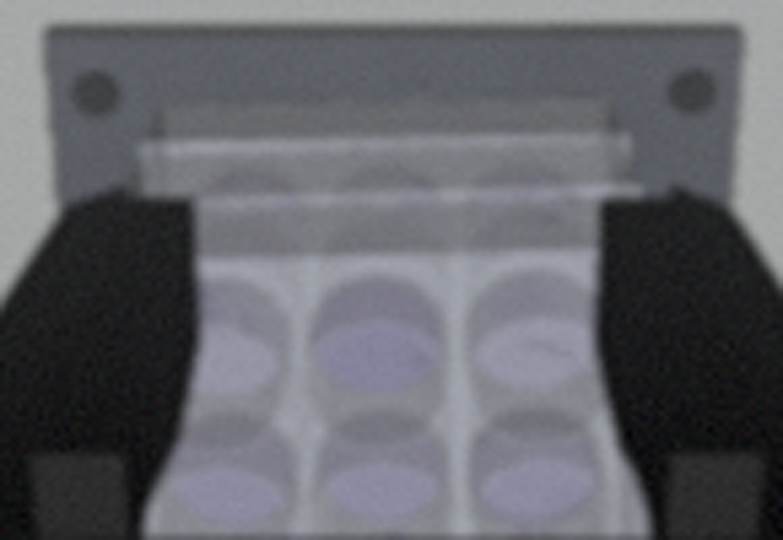

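Run:
```python
from h import *
import pickle
c=pickle.load(open("pics/w4.pkl","rb"))[0]
o=np.array([.5756,-.0077]);th=np.radians(12.77);X=np.array([np.cos(th),np.sin(th)]);Y=np.array([-X[1],X[0]])
for z,pp in((.006,[(160,105),(610,100)]),(.026,[(150,150),(630,142)]),(.046,[(150,197),(640,188)]),(.066,[(210,256),(590,248)])):
    q=ray("wrist",np.array(pp)/5.4-.4+np.array([185,195]),z,c)[:,:2]-o
    print(z,(q@X).round(4),(q@Y).round(4))
q=ray("wrist",np.array([(45,28),(742,28)])/5.4-.4+np.array([185,195]),.006,c)[:,:2]-o;print((q@X),(q@Y))
```

```text
0.006 [-0.0444  0.0409] [0.1513 0.1521]
0.026 [-0.0432  0.0417] [0.1513 0.1526]
0.046 [-0.04    0.0403] [0.1522 0.1536]
0.066 [-0.0279  0.0296] [0.1524 0.1536]
[-0.06503014  0.06487069] [0.16688243 0.16656855]
```

The top plate's end face is at stand y of about 0.153. The fingertips sit behind it with roughly 17 mm of clearance. I'll go down to tip height 0.054 and begin pushing.

```bash
python3 -m crank '[[[0,0,0,0.03,0,0,0.5],[0,0,0,0.03,0,0,0.5],[0,0,0,0.0055,0,0,0.5],[0,0,0,0,0,0,0.5],[0,0,0,0,0,0,0.5]]]'
python3 p.py
python3 -m crank '[[[0,0,0,0,0,0.006,0.5],[0,0,0,0,0,0.006,0.5],[0,0,0,0,0,0.006,0.5],[0,0,0,0,0,0.004,0.5],[0,0,0,0,0,0.004,0.5],[0,0,0,0,0,0,0.5]]]'
python3 p.py
```

```text
t: 10.3
tcp_pos: [0.536, 0.1687, 0.1189]
eef_rot: [0.442, 0.552, -0.441, 0.553]
force: [-0.1, -0.8, -0.3]
width: 0.0439
tcp stand x,y,z 0.0004 0.1808 0.1189 tool y yaw rel stand x deg -0.05173306077225881 toolx [ 2.8e-03  3.0e-04 -1.0e+00] j6 -0.128 w 0.043945226160314425 F [-0.1 -0.8 -0.3]
t: 11.05
tcp_pos: [0.5406, 0.1429, 0.1171]
eef_rot: [0.442, 0.552, -0.442, 0.552]
force: [-0.3, 0.4, -0.5]
width: 0.0439
tcp stand x,y,z -0.0008 0.1546 0.1171 tool y yaw rel stand x deg -0.07088495686952356 toolx [-2.e-04 -2.e-04 -1.e+00] j6 -0.175 w 0.043937986873253294 F [-0.3  0.4 -0.5]
```

Run:
```python
from h import *
import cv2
p,d=r.capture("side"); t=cv2.cvtColor(p,cv2.COLOR_RGB2BGR)
cv2.imwrite("pics/s5.png",cv2.resize(t[130:270,170:310],None,fx=4.2,fy=4.2,interpolation=cv2.INTER_CUBIC))
```

```text
(no output)
```

View pics/s5.png

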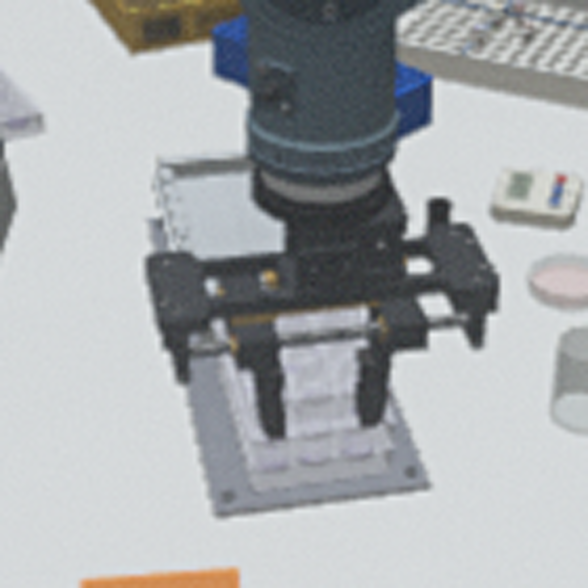

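The fingertips at (275,432) and (370,420) are behind the top plate. The lower plates still stick out behind, so only the top one has moved. I'll keep pushing.

```bash
python3 -m crank '[[[0,0,0,0,0,0.006,0.5],[0,0,0,0,0,0.006,0.5],[0,0,0,0,0,0.006,0.5],[0,0,0,0,0,0.006,0.5],[0,0,0,0,0,0.006,0.5],[0,0,0,0,0,0.006,0.5],[0,0,0,0,0,0,0.5]]]'
python3 p.py
python3 - <<'E'
from h import *
import cv2
p,d=r.capture("side"); t=cv2.cvtColor(p,cv2.COLOR_RGB2BGR)
cv2.imwrite("pics/s6.png",cv2.resize(t[130:270,170:310],None,fx=4.2,fy=4.2,interpolation=cv2.INTER_CUBIC))
p,d=r.capture("wrist"); cv2.imwrite("pics/w6.png",cv2.cvtColor(p,cv2.COLOR_RGB2BGR)[:, :])
E
```

```text
t: 11.98
tcp_pos: [0.5487, 0.1076, 0.1173]
eef_rot: [0.442, 0.552, -0.442, 0.552]
force: [0.1, 0.2, -0.3]
width: 0.0437
tcp stand x,y,z -0.0007 0.1184 0.1173 tool y yaw rel stand x deg -0.08852938811243405 toolx [ 2.e-04 -2.e-04 -1.e+00] j6 -0.24 w 0.04366401275613454 F [ 0.1  0.2 -0.3]
```

View pics/s6.png

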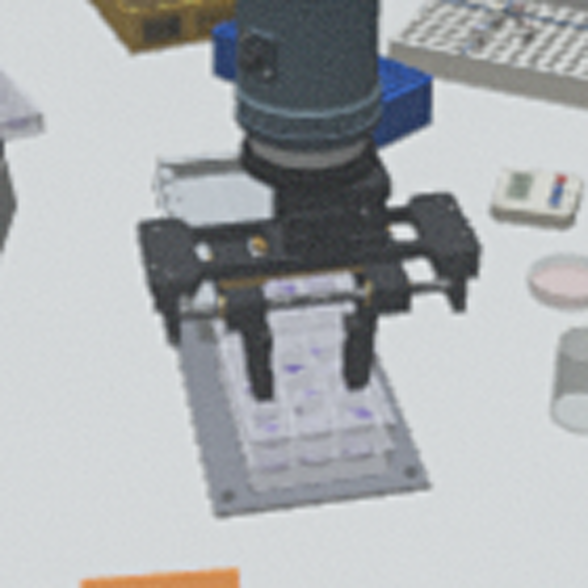

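View pics/w6.png

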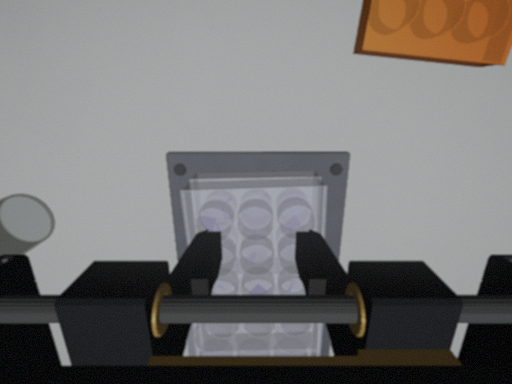

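The wells now exposed belong to the mid plate, which stays in line with the lowest one. The top plate has moved about 36 mm. I'll continue.

```bash
python3 -m crank '[[[0,0,0,0,0,0.006,0.5],[0,0,0,0,0,0.006,0.5],[0,0,0,0,0,0.006,0.5],[0,0,0,0,0,0.006,0.5],[0,0,0,0,0,0.006,0.5],[0,0,0,0,0,0.006,0.5],[0,0,0,0,0,0.006,0.5],[0,0,0,0,0,0.006,0.5]]]'; python3 -m crank '[[[0,0,0,0,0,0.006,0.5],[0,0,0,0,0,0.006,0.5],[0,0,0,0,0,0.006,0.5],[0,0,0,0,0,0.006,0.5],[0,0,0,0,0,0,0.5]]]'
python3 p.py
python3 - <<'E'
from h import *
import cv2
p,d=r.capture("side"); t=cv2.cvtColor(p,cv2.COLOR_RGB2BGR)
cv2.imwrite("pics/s7.png",cv2.resize(t[130:270,170:310],None,fx=4.2,fy=4.2,interpolation=cv2.INTER_CUBIC))
p,d=r.capture("wrist"); cv2.imwrite("pics/w7.png",cv2.cvtColor(p,cv2.COLOR_RGB2BGR)[:, :])
E
```

```text
t: 13.08
tcp_pos: [0.5592, 0.061, 0.1173]
eef_rot: [0.442, 0.552, -0.442, 0.552]
force: [-0.4, 0.5, 0.1]
width: 0.0441
t: 13.7
tcp_pos: [0.5646, 0.0373, 0.1172]
eef_rot: [0.442, 0.552, -0.442, 0.552]
force: [0.0, -0.1, 0.1]
width: 0.0443
tcp stand x,y,z -0.0008 0.0464 0.1172 tool y yaw rel stand x deg -0.08788146440838851 toolx [ 2.e-04 -2.e-04 -1.e+00] j6 -0.365 w 0.044324462311168475 F [ 0.  -0.1  0.1]
```

View pics/s7.png

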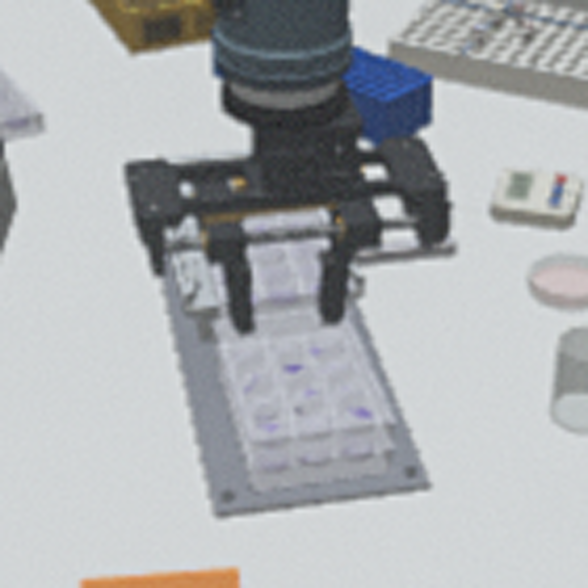

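View pics/w7.png

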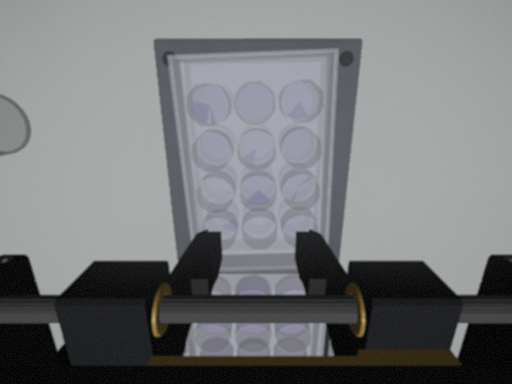

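The plate is inside the flare and on the stage, and the lower two haven't moved. About 71 mm remains, so I'll do 60 mm and then go slow.

```bash
python3 -m crank '[[[0,0,0,0,0,0.006,0.5],[0,0,0,0,0,0.006,0.5],[0,0,0,0,0,0.006,0.5],[0,0,0,0,0,0.006,0.5],[0,0,0,0,0,0.006,0.5]]]'; python3 -m crank '[[[0,0,0,0,0,0.006,0.5],[0,0,0,0,0,0.006,0.5],[0,0,0,0,0,0.006,0.5],[0,0,0,0,0,0.006,0.5],[0,0,0,0,0,0.006,0.5],[0,0,0,0,0,0,0.5]]]'
python3 p.py
```

```text
t: 14.42
tcp_pos: [0.571, 0.0082, 0.1172]
eef_rot: [0.442, 0.552, -0.442, 0.552]
force: [1.0, -0.0, 0.0]
width: 0.044
t: 15.18
tcp_pos: [0.5778, -0.0212, 0.1173]
eef_rot: [0.442, 0.552, -0.442, 0.552]
force: [1.0, -0.8, 0.8]
width: 0.0441
tcp stand x,y,z -0.0009 -0.0136 0.1173 tool y yaw rel stand x deg -0.08374428488489905 toolx [ 2.e-04 -2.e-04 -1.e+00] j6 -0.463 w 0.04406283312078534 F [ 1.  -0.8  0.8]
```

```bash
python3 -m crank '[[[0,0,0,0,0,0.003,0.5],[0,0,0,0,0,0.003,0.5],[0,0,0,0,0,0.002,0.5],[0,0,0,0,0,0,0.5]]]';python3 -m crank '[[[0,0,0,0,0,0.0015,0.5],[0,0,0,0,0,0,0.5]]]';python3 -m crank '[[[0,0,0,0,0,0.0015,0.5],[0,0,0,0,0,0,0.5]]]'
python3 p.py
python3 - <<'E'
from h import *
import cv2
p,d=r.capture("side"); t=cv2.cvtColor(p,cv2.COLOR_RGB2BGR)
cv2.imwrite("pics/s8.png",cv2.resize(t[130:270,170:310],None,fx=4.2,fy=4.2,interpolation=cv2.INTER_CUBIC))
E
```

```text
t: 15.68
tcp_pos: [0.5794, -0.0286, 0.1172]
eef_rot: [0.442, 0.552, -0.442, 0.552]
force: [0.4, -0.0, -0.7]
width: 0.0441
t: 15.92
tcp_pos: [0.5797, -0.03, 0.1172]
eef_rot: [0.442, 0.552, -0.442, 0.552]
force: [0.1, -0.1, 0.3]
width: 0.0438
t: 16.18
tcp_pos: [0.5801, -0.0314, 0.1173]
eef_rot: [0.442, 0.552, -0.442, 0.552]
force: [0.7, 0.0, -0.3]
width: 0.0445
tcp stand x,y,z -0.0009 -0.0241 0.1173 tool y yaw rel stand x deg -0.050172669557113636 toolx [ 1.e-04 -1.e-04 -1.e+00] j6 -0.48 w 0.04454509972387021 F [ 0.7  0.  -0.3]
```

View pics/s8.png

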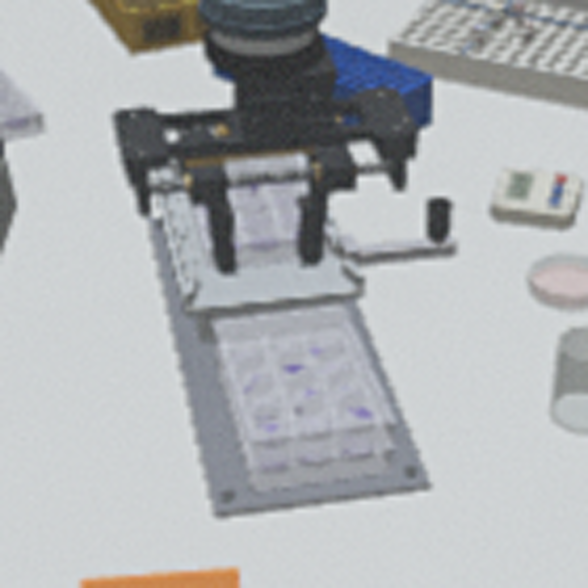

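No stop force yet. I'll advance in small steps.

```bash
for i in 1 ; do python3 -m crank '[[[0,0,0,0,0,0.0015,0.5],[0,0,0,0,0,0,0.5]]]'; done;python3 -m crank '[[[0,0,0,0,0,0.001,0.5],[0,0,0,0,0,0,0.5]]]'; python3 -m crank '[[[0,0,0,0,0,0.001,0.5],[0,0,0,0,0,0,0.5]]]'; python3 p.py
```

```text
t: 16.48
tcp_pos: [0.5802, -0.0321, 0.1172]
eef_rot: [0.442, 0.553, -0.441, 0.552]
force: [-1.4, 4.8, 2.2]
width: 0.0437
t: 16.73
tcp_pos: [0.5802, -0.0323, 0.1172]
eef_rot: [0.442, 0.553, -0.441, 0.552]
force: [-2.0, 8.4, 4.6]
width: 0.0441
t: 16.98
tcp_pos: [0.5802, -0.0324, 0.1172]
eef_rot: [0.442, 0.554, -0.441, 0.551]
force: [-2.8, 11.6, 5.8]
width: 0.0441
tcp stand x,y,z -0.001 -0.0251 0.1172 tool y yaw rel stand x deg -0.03253764613459609 toolx [-0.0015  0.0038 -1.    ] j6 -0.486 w 0.0440939907391317 F [-2.8 11.6  5.8]
```

It hit a firm stop exactly at the predicted TCP y of -0.025. I'll back off, rise and turn the jaws back.

```bash
python3 -m crank '[[[0,0,0,0,0,-0.003,0.5],[0,0,0,0,0,-0.01,0.5],[0,0,0,-0.01,0,-0.01,0.5],[0,0,0,-0.04,0,0,0.5],[0,0,0,-0.04,0,0,0.3],[0,0,0,-0.04,0,0,0.2],[0,0,0,0,0,0,0.2]]]'; python3 -m crank '[[[0.18,0,0,0,0,0,0.2],[0.18,0,0,0,0,0,0.2],[0.18,0,0,0,0,0,0.2],[0.18,0,0,0,0,0,0.2],[0.18,0,0,0,0,0,0.2],[0.18,0,0,0,0,0,0.2],[0.18,0,0,0,0,0,0.2],[0.18,0,0,0,0,0,0.2]]]';  python3 -m crank '[[[0.131,0,0,0,0,0.04,0.2],[0,0,0,0,0.01,0.045,0.2],[0,0,0,0,0.01,0.045,0.2],[0,0,0,0,0,0,0.2],[0,0,0,0,0,0,0.2]]]'
python3 p.py
python3 - <<'E'
from h import *
import cv2,pickle
c=r.get_calibration("wrist"); p,d=r.capture("wrist"); pickle.dump((c,p,d),open("pics/w9.pkl","wb"))
cv2.imwrite("pics/w9.png",cv2.cvtColor(p,cv2.COLOR_RGB2BGR)[:, :])
E
```

```text
t: 17.85
tcp_pos: [0.5777, -0.0124, 0.252]
eef_rot: [0.443, 0.55, -0.44, 0.555]
force: [1.9, -0.1, 0.2]
width: 0.0699
t: 18.85
tcp_pos: [0.5751, -0.0119, 0.2462]
eef_rot: [-0.696, -0.122, 0.697, -0.122]
force: [-1.2, -0.5, 0.2]
width: 0.0706
t: 19.48
tcp_pos: [0.4551, -0.0654, 0.2472]
eef_rot: [0.703, 0.078, -0.703, 0.078]
force: [0.9, 0.0, -0.4]
width: 0.0704
tcp stand x,y,z -0.1303 -0.0296 0.2472 tool y yaw rel stand x deg -90.09156450473552 toolx [ 6.e-04 -1.e-04 -1.e+00] j6 0.948 w 0.07041013182051231 F [ 0.9  0.  -0.4]
```

View pics/w9.png

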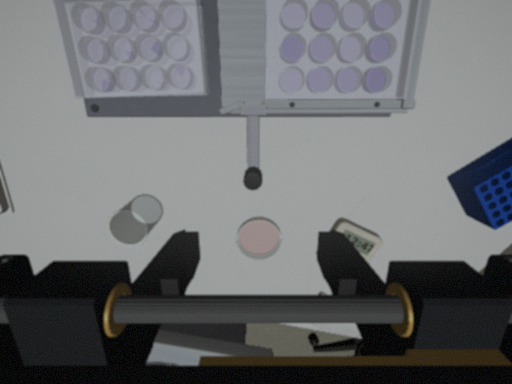

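The plate sits at the stop: its front end is against the stop at (405,50) and the wells run to (385,80). The bolt knob is at (253,178), still drawn back. I'll regrasp the knob.

```bash
python3 -m crank '[[[0,0,0,0,-0.0055,-0.014,0],[0,0,0,0.04,0,0,0],[0,0,0,0.04,0,0,0],[0,0,0,0.04,0,0,0],[0,0,0,0.004,0,0,0],[0,0,0,0,0,0,0]]]'; python3 p.py; python3 -m crank '[[[0,0,0,0,0,0,0.9],[0,0,0,0,0,0,0.9],[0,0,0,0,0,0,0.9],[0,0,0,0,0,0,0.9],[0,0,0,0,0,0,0.9],[0,0,0,0,0,0,0.9],[0,0,0,0,0,0,0.9],[0,0,0,0,0,0,0.9]]]'; python3 -m crank '[[[0,0,0,0,0,0,0.9],[0,0,0,0,0,0,0.9]]]'; python3 p.py
```

```text
t: 20.27
tcp_pos: [0.4683, -0.0567, 0.1237]
eef_rot: [0.703, 0.079, -0.703, 0.079]
force: [-0.3, 0.3, 0.3]
width: 0.0882
tcp stand x,y,z -0.1155 -0.0241 0.1237 tool y yaw rel stand x deg -90.01717045332138 toolx [ 3.e-04 -0.e+00 -1.e+00] j6 0.975 w 0.08819318389683518 F [-0.3  0.3  0.3]
t: 21.28
tcp_pos: [0.4673, -0.0572, 0.1232]
eef_rot: [0.703, 0.078, -0.703, 0.078]
force: [-0.7, -1.1, -0.7]
width: 0.017
t: 21.52
tcp_pos: [0.4673, -0.0572, 0.1232]
eef_rot: [-0.703, -0.078, 0.703, -0.078]
force: [0.2, -3.1, -2.1]
width: 0.0169
tcp stand x,y,z -0.1166 -0.0243 0.1232 tool y yaw rel stand x deg -90.05904805979091 toolx [ 0.e+00 -3.e-04 -1.e+00] j6 0.975 w 0.01693033722346412 F [ 0.2 -3.1 -2.1]
```

```bash
python3 -m crank '[[[0,0,0,0,0,-0.006,0.9],[0,0,0,0,0,-0.006,0.9],[0,0,0,0,0,-0.006,0.9],[0,0,0,0,0,-0.006,0.9],[0,0,0,0,0,-0.006,0.9],[0,0,0,0,0,-0.006,0.9],[0,0,0,0,0,0,0.9]]]'; python3 p.py;  python3 -m crank '[[[0,0,0,0,0,-0.002,0.9],[0,0,0,0,0,-0.0015,0.9],[0,0,0,0,0,0,0.9]]]'; python3 -m crank '[[[0,0,0,0,0,-0.0015,0.9],[0,0,0,0,0,0,0.9]]]';python3 p.py
```

```text
t: 22.4
tcp_pos: [0.5031, -0.049, 0.1232]
eef_rot: [0.703, 0.078, -0.702, 0.078]
force: [1.7, -3.6, -2.8]
width: 0.0169
tcp stand x,y,z -0.0799 -0.0243 0.1232 tool y yaw rel stand x deg -90.05300373356803 toolx [ 1.1e-03 -1.0e-04 -1.0e+00] j6 1.016 w 0.01690336081412098 F [ 1.7 -3.6 -2.8]
t: 22.78
tcp_pos: [0.5057, -0.0484, 0.1232]
eef_rot: [0.703, 0.078, -0.703, 0.078]
force: [1.0, -5.2, -2.9]
width: 0.0167
t: 23.02
tcp_pos: [0.5064, -0.0482, 0.1232]
eef_rot: [-0.702, -0.078, 0.704, -0.078]
force: [-3.1, -6.2, 0.6]
width: 0.0166
tcp stand x,y,z -0.0764 -0.0243 0.1232 tool y yaw rel stand x deg -90.04652151986673 toolx [-2.1e-03 -4.0e-04 -1.0e+00] j6 1.021 w 0.01659338087904057 F [-3.1 -6.2  0.6]
```

The bolt is shut against its stop. I'll release, rise and check.

```bash
python3 -m crank '[[[0,0,0,0,0,0.001,0],[0,0,0,0,0,0,0],[0,0,0,0,0,0,0],[0,0,0,0,0,0,0],[0,0,0,0,0,0,0],[0,0,0,0,0,0,0],[0,0,0,0,0,0,0]]]'; python3 -m crank '[[[0,0,0,-0.04,0,0,0],[0,0,0,-0.04,0,0,0],[0,0,0,-0.04,0,0,0],[0,0,0,-0.04,0,0.025,0],[0,0,0,0,0,0,0],[0,0,0,0,0,0,0]]]'
python3 p.py
python3 - <<'E'
from h import *
import cv2,pickle
c=r.get_calibration("wrist"); p,d=r.capture("wrist"); pickle.dump((c,p,d),open("pics/w10.pkl","wb"))
cv2.imwrite("pics/w10.png",cv2.resize(cv2.cvtColor(p,cv2.COLOR_RGB2BGR)[0:260,60:460],None,fx=2,fy=2,interpolation=cv2.INTER_CUBIC))
E
```

```text
t: 23.9
tcp_pos: [0.5063, -0.0482, 0.1232]
eef_rot: [-0.703, -0.078, 0.703, -0.078]
force: [-0.1, 0.7, -0.4]
width: 0.0845
t: 24.65
tcp_pos: [0.4817, -0.0536, 0.2826]
eef_rot: [-0.703, -0.078, 0.703, -0.078]
force: [0.3, 0.0, -0.9]
width: 0.0882
tcp stand x,y,z -0.1017 -0.024 0.2826 tool y yaw rel stand x deg -90.08093942781309 toolx [-2.e-04  2.e-04 -1.e+00] j6 0.993 w 0.0882293697832662 F [ 0.3  0.  -0.9]
```

View pics/w10.png

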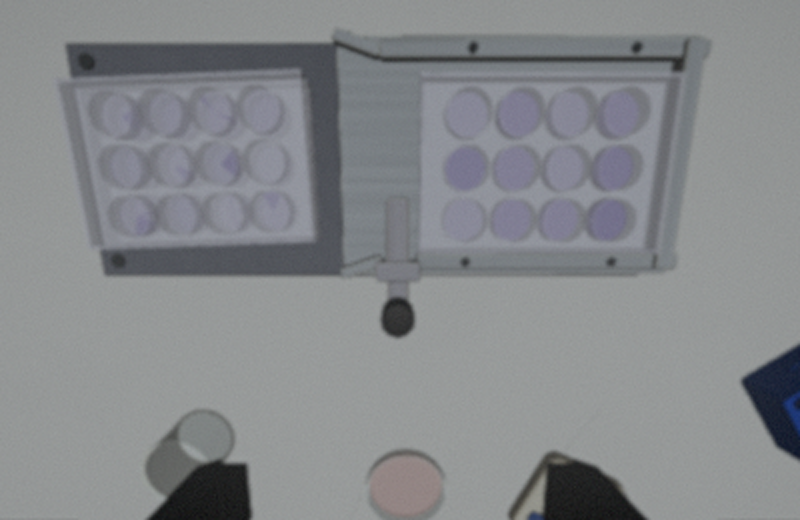

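Run:
```python
from h import *
import pickle
c=pickle.load(open("pics/w10.pkl","rb"))[0]
o=np.array([.5756,-.0077]);th=np.radians(12.77);X=np.array([np.cos(th),np.sin(th)]);Y=np.array([-X[1],X[0]])
def S(pp,z):
    q=ray("wrist",np.array(pp)/2-.25+np.array([60,0]),z,c)[:,:2]-o
    return np.c_[q@X,q@Y].round(4)
for n,z,pp in(("top",.0645,[(420,77),(678,77),(648,250),(420,250)]),("mid",.046,[(62,82),(301,71),(317,241),(96,249)]),("nose",.057,[(397,197)]),("knob",.0825,[(398,317)]),("stop",.0605,[(683,70),(655,250)])):
    s=S(pp,z);print(n,s.tolist(),s.mean(0))
```

```text
top [[0.0373, -0.0347], [0.0372, -0.1598], [-0.0447, -0.1571], [-0.0446, -0.0358]] [-0.0037  -0.09685]
mid [[0.0386, 0.1496], [0.0435, 0.0257], [-0.0413, 0.0215], [-0.0456, 0.1467]] [-0.0012    0.085875]
nose [[-0.0179, -0.0235]] [-0.0179 -0.0235]
knob [[-0.0771, -0.024]] [-0.0771 -0.024 ]
stop [[0.0409, -0.1636], [-0.0451, -0.1626]] [-0.0021 -0.1631]
```

Run:
```python
from h import *
import cv2
p,d=r.capture("side"); t=cv2.cvtColor(p,cv2.COLOR_RGB2BGR); a=cv2.imread("pics/side0.png")
A,B=[cv2.resize(i[222:256,222:278],None,fx=7,fy=7,interpolation=cv2.INTER_CUBIC) for i in(a,t)]
cv2.imwrite("pics/cmp.png",np.vstack([A,B]))
```

```text
(no output)
```

View pics/cmp.png

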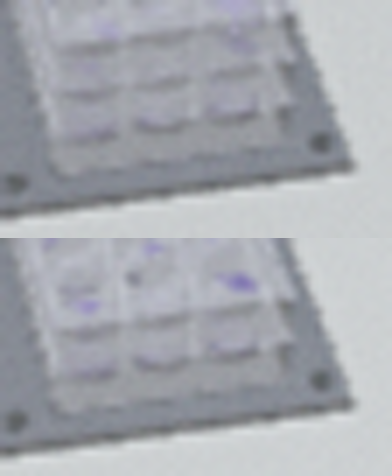

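Before and after, the edges of the mid and low plates coincide to within a pixel. The robot is clear of everything, so I'm handing in.

```bash
python3 -c "
from bench import r
print(r.sign_off())"
```

```text
the job is handed in; nothing more can be done
None
```

The plate is loaded and the job is handed in at about 25 s of the 61 s allowed; `sign_off` reports no verdict. I drew the bolt back about 39 mm by its knob until it hit its stop. I then slid the top plate onto the stage with two half-open fingertips until the force rose at the end stop, and pushed the bolt shut behind it.

**Last checks:**
- **Plate:** its centre is at about x = -3.7 mm, y = -97 mm in the stand frame, against the seat at 0 and -98.5 mm. That is within the limits, but it lies near the -x rail rather than on the centre line.
- **Bolt:** its nose is at x = -18 mm and its knob at -77 mm, so it reads as shut.
- **Lower plates:** they match the start picture to within about a pixel.
- **Bystanders:** the beaker, petri dish and timer look undisturbed in the last views, but I did not measure them.
- **Robot:** the gripper is open and about 28 cm above the bench, touching nothing.

**Disagreements:**
- The base plate's visible end put the stand's origin about 6–8 mm away from where the rails, stop and mouth did. I used the rails, stop and mouth, and the knob and end-stop contacts agreed with them.
- The side camera's first readings differed from the top camera's by up to about 10 mm, so I relied on the wrist camera.

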